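# Check a moulded lid with a thickness gauge through a guide bush

### The job

The white jar lid has to be checked at the ring moulded on its top. Slide the lid along the worktop, without lifting it, fully home into the vee of the aluminium checking fixture, so that its ring comes to lie under the guide bush; then take the thickness gauge out of its stand, lower it upright through the bush onto the ring and press lightly until its sprung tip is about half-way in, never hard. Finish like that, holding the gauge still and upright with the tip half pressed; do not let go of it, and leave the cup, the tape and the bottles alone.

Things in the scene. Friction and masses are not known exactly. Their poses are not given: they have to be found in the camera images.
- lid: the lid: a white round moulded screw lid with ribbed skirt, 70 mm diameter, 16 mm high, about 70 g, lying loose and flat on the worktop, flat top up. Origin at the centre of its underside, z up
- lid_mark (a point): the marked spot: centre of the lid's flat top, inside a thin moulded ring of 17 mm diameter, 16 mm above the lid's underside
- fixture: the checking fixture, bare aluminium, fixed: two upright cheeks 22 mm high form a vee that opens at 100 degrees, mouth 76 mm wide, with a pillar (38 mm high) behind. Origin on the worktop at the seat centre: there the lid's centre lies when fully home. Its x axis points level into the vee (the way to push the lid; the mouth faces -x), z up
- bush_top (a point): centre of the upper rim of the steel guide bush, straight above the seat centre, 48 mm above the worktop. The bush is an upright tube, bore 22.5 mm, 31 mm outside, from 24 to 48 mm above the worktop, in an arm 36 mm wide (26 to 38 mm above the worktop) that reaches from the pillar over the vee and ends 18 mm in front of the seat centre
- stand: the gauge's stand, fixed: 64 x 64 x 10 mm dark foot with a black 46 x 46 mm block on it, 80 mm high in all, with an upright bore of 22 mm, 62 mm deep, in its top. Origin at the centre of its underside, z up. It is in one of two places, the cup in the other; fixed bottles up to 250 mm and a bag of caps up to 220 mm high stand between and beside them: carry the gauge above these
- gauge_grip (a point): centre of the grip of the thickness gauge (130 g), a pen-like instrument standing upright and loose in the stand. The grip is grey with flat sides, 30 mm along its x by 24 mm along its y, and reaches from 34 mm below to 32 mm above this point, with a 5 mm black cap above; z along the gauge, away from the tip (up)
- gauge_tip (a point): the end of the gauge's sprung tip, a 6 mm steel pin on the gauge's axis that stands 12 mm out of the barrel; 96 mm below the grip's centre when not pressed; moves with the pin; z along the gauge, up
- plunger (a joint): how far the sprung tip is pressed into the barrel, in m: 0 out, 0.010 fully in (stop). The spring needs 2 N to start and grows by 0.5 N a mm (4.5 N at half-way, 7 N at the stop)
- gauge: the same gauge; origin on its axis at the barrel's lower end, 84 mm below the grip's centre. Steel barrel 19 mm thick, 44 mm long, its lowest 10 mm tapering to 10 mm; above it a black flange, 35 mm wide, whose flat underside (40 mm below the grip's centre) rests on the stand. It must rise 60 mm to leave the stand
- cup: bystander: plastic measuring cup, 66 mm wide, 89 mm high, stands in one of two places, the gauge's stand in the other. Origin at the centre of its underside
- parcel_tape: bystander: roll of tape lying flat, 92 mm wide, 48 mm high. Origin at the centre of its underside
- mist_a: bystander: slim white mist bottle with a pump, standing on its own beyond the fixture, 54 mm thick, 198 mm high. Origin at the centre of its underside
Things that resemble listed ones, but are neither listed nor needed, are in the scene too. What is shaped like the fixture but purple is not meant.

How it is judged:
By the outcome, as a careful person would: the job done as asked, in the order asked, and still so for the second after the job is handed in, while the arm keeps its last pose, push and grip.
It also fails if it takes over 72 s, if anything falls off the work surface, if the arm or the gripper's body presses on something with over 40 N, if the wrist force passes 120 N, or if a joint passes its speed limit or range.

### The arm

A 6-joint arm with a two-finger parallel gripper is mounted at the origin on the work surface; the furniture and walls round the work are solid. World frame = base frame: x ahead of the robot, y to its left, z up, the work surface at z = 0. Lengths are in m, angles in rad, forces in N, time in s.
With the tool pointing down it reaches from about 0.35 to 0.8 m from the base axis. Payload 7.3 kg.
Tool frame: the origin (TCP) lies midway between the tips of the shut fingers; the grasp point (between the pads) lies robot.tcp_to_grasp behind it (robot.tcp_to_grasp is the distance from the TCP to the grasp point, in m); z points along the fingers, y is the line along which they close (so a half turn about z gives the same grasp; the last joint's range is limited). The gripper opens to 85 mm and grips with 20 to 120 N. Pads are 22 mm wide; open, the fingers measure 114 mm over their backs; the gripper's body (76 mm by 85 mm) begins 54 mm behind the grasp point. The pads swing forward as they close: fully open they stand 13 mm farther back than shut.
Start: joints at [1.03, 0.342, 1.524, -0, 1.275, -0.146], TCP at [0.202, 0.485, 0.231] pointing down, gripper open.
Joint ranges: [-2.53, 2.53], [-0.77, 2.02], [0.04, 2.7], [-1, 4.14], [0.28, 2.66], [-3.11, 3.11]. Speed limits (rad/s): [2.57, 2.57, 3.14, 3.14, 3.14, 3.14].

### API

Orientations are given as a rotation vector (axis times angle).
In Python, from rig import robot gives the robot as it stands. The module is installed in compiled form; this text tells all that it offers.
- The arm moves only by the tool move_arm, never from a script. Its argument "steps" is text: rows parted by semicolons, each of 7 numbers parted by spaces: the shift along the tool's x, y, z in m, then the turn, a rotation vector about the tool's x, y, z in rad, then the finger opening in m, from 0 to 0.0854. A call has 1 to 20 rows; each row shifts and turns the commanded pose from where the row before left it, along the tool's axes as they then stand; what a row does not reach is not made up. A row lasts 1/12 s, in which the tool goes at most 41.7 mm and 7.16 degrees, less where a joint would pass 70% of its speed; a pose out of reach is approached as far as the arm can. A call with a gripper value outside its range is refused whole. The fingers move at their own pace and stop on an object; the grip force is fixed at half the most. Time passes only in rows, so rows that do not move let the fingers close. It gives the time, the measured TCP pose, the force, the opening and the grip force at its end, in the units of the state.
- robot.read_state(): the state, without advancing time (a new reading comes with each control period).
- robot.get_image(name): name is "scene" or "top" or "wrist"; returns a dict with "image" (384x512x3 uint8, blue, green, red), "vertical_fov" (degrees; the focal length in pixels is half the picture's height over the tangent of half this angle, whatever the lens; pixels are square), "cx", "cy" (the principal point, pixels), "R" (3x3) and "t" (3): a world point X has camera coordinates R X + t. Camera axes: x right, y down, z forward; pixel columns grow to the right and rows downward; lengths in m; the calibration is good to about 2 mm. A picture is of the moment at which its call begins. There is no depth.
- robot.sign_off(): hands the job in; it is judged then, once.
Trained networks look in a picture, given as the dict that the camera call returned (one of the last four; its "shot" number tells which), for a name from the list of things; names that differ only in an ending like _2 or _b are one class to them, and where a whole thing is asked for, a point or a joint stands for the part that bears it (a point fixed in the world has none). Each returns a list of dicts, best first, with "p" (0 to 1); they miss things now and then, are a little off and sometimes report something else, mostly with a low value. They report only what shows in the picture. A call takes as long as a camera call. They do not tell look-alikes from the thing itself.
- robot.masks_of(target, picture): "pixels" (384x512 bool, what is visible of it) and "centre" ([column, row] in pixels, amid what is visible of it).
The state is a dict: "clock": time; "q": joint angles; "joint_velocities": joint speeds; "tau": joint torques, N m; "tool_pos": TCP position; "tcp_rot": TCP orientation; "ft_force": force on the tool from outside, world axes, zero at the start; "moment": the same for the moment, N m; "grip_width": finger opening in m; "gripper_force": force on a finger pad.
Only numpy, scipy, OpenCV 4.12 (cv2) and the standard library are available. Lean on these libraries where they do the work, as an engineer would, in place of code of your own. Each camera call takes 0.05 s, during which the arm holds its last target. There are 200 camera calls.

## Working session

There is one attempt and no reset: what is moved stays moved. The work goes in short steps, Python scripts to look and compute and a tool call to move; the robot and the scene stay as the last step left them, time stands still between calls to the robot, and variables do not carry over. Pictures are saved under pics/ and viewed, at most 10 in all, crops included, and the job is handed in when it is done.

Besides the shell and the picture viewer there is one more tool, called after "Emit:" as name(argument=value, ...) on one line, values as JSON. move_arm: Moves the arm, as the interface text tells. Its arguments: {"type":"object","properties":{"steps":{"type":"string"}},"required":["steps"]}

```bash
mkdir -p pics; cat > h.py <<'E'
import numpy as np, cv2
from rig import robot
def cam(p):
    f=p["image"].shape[0]/2/np.tan(np.radians(p["vertical_fov"])/2)
    return f,p["cx"],p["cy"],np.array(p["R"]),np.array(p["t"])
def proj(p,X):
    f,cx,cy,R,t=cam(p); c=np.atleast_2d(X)@R.T+t
    return np.c_[f*c[:,0]/c[:,2]+cx,f*c[:,1]/c[:,2]+cy]
def ray(p,uv):
    f,cx,cy,R,t=cam(p); d=R.T@np.array([(uv[0]-cx)/f,(uv[1]-cy)/f,1]); return -R.T@t,d
def onz(p,uv,z):
    o,d=ray(p,uv); return o+d*(z-o[2])/d[2]
E
cat > a.py <<'E'
from h import *
s=robot.read_state(); print({k:np.round(v,4) for k,v in s.items()}, robot.tcp_to_grasp)
P={n:robot.get_image(n) for n in("scene","top","wrist")}
for n,p in P.items():
    print(n,"campos",np.round(-np.array(p["R"]).T@p["t"],3),"fov",p["vertical_fov"],np.round(p["R"],2).tolist())
    for t in("lid","fixture","stand","gauge","cup","parcel_tape","mist_a"):
        for m in robot.masks_of(t,p)[:3]:
            print(" ",t,round(m["p"],2),np.round(m["centre"]),m["pixels"].sum(), np.round(onz(p,m["centre"],0.02),3))
cv2.imwrite("pics/scene.png",cv2.resize(P["scene"]["image"],(800,600)));cv2.imwrite("pics/top.png",cv2.resize(P["top"]["image"],(800,600),interpolation=cv2.INTER_CUBIC))
cv2.imwrite("pics/wrist.png",P["wrist"]["image"])
E
python3 a.py
```

```text
{'clock': np.float64(0.0), 'q': array([ 1.03  ,  0.3427,  1.525 ,  0.    ,  1.2754, -0.146 ]), 'joint_velocities': array([ 0.0009,  0.0004,  0.0003, -0.0001, -0.001 ,  0.002 ]), 'tau': array([ 8.00000e-04, -4.33667e+01, -2.46016e+01, -2.00000e-04,
        7.60000e-03,  0.00000e+00]), 'tool_pos': array([0.2017, 0.4843, 0.2306]), 'tcp_rot': array([-6.1600e-01, -3.0801e+00,  2.3000e-03]), 'ft_force': array([-0.0602, -0.5853, -0.0276]), 'moment': array([0.0071, 0.0305, 0.0354]), 'gripper_force': np.float64(0.0), 'grip_width': np.float64(0.0851)} 0.0187
scene campos [1.017 0.902 0.884] fov 43.95300037047677 [[-0.9, 0.43, -0.0], [0.26, 0.55, -0.8], [-0.34, -0.72, -0.61]]
  lid 0.62 [351. 239.] 486 [0.398 0.205 0.02 ]
  fixture 0.61 [307. 202.] 364 [0.421 0.022 0.02 ]
  fixture 0.6 [153. 197.] 405 [ 0.813 -0.192  0.02 ]
  stand 0.93 [307. 274.] 866 [0.563 0.256 0.02 ]
  gauge 0.77 [313. 244.] 457 [0.498 0.177 0.02 ]
  cup 0.72 [203. 167.] 411 [ 0.628 -0.266  0.02 ]
  parcel_tape 0.6 [309. 201.] 345 [0.415 0.022 0.02 ]
  parcel_tape 0.58 [263. 132.] 25 [ 0.361 -0.377  0.02 ]
  parcel_tape 0.
[... 197 characters left out ...]
0.19, 0.01, -0.98]]
  lid 0.98 [174. 273.] 486 [0.386 0.201 0.02 ]
  fixture 0.8 [314. 132.] 640 [ 0.809 -0.198  0.02 ]
  fixture 0.73 [238. 261.] 678 [0.423 0.019 0.02 ]
  stand 0.6 [160. 214.] 421 [0.553 0.25  0.02 ]
  gauge 0.53 [145. 206.] 186 [0.575 0.295 0.02 ]
  gauge 0.37 [158. 214.] 326 [0.554 0.256 0.02 ]
  cup 0.78 [312. 176.] 495 [ 0.675 -0.191  0.02 ]
  parcel_tape 0.72 [383. 270.] 521 [ 0.404 -0.389  0.02 ]
  mist_a 0.62 [279. 242.] 395 [ 0.479 -0.095  0.02 ]
  mist_a 0.31 [380. 272.] 557 [ 0.399 -0.379  0.02 ]
wrist campos [0.138 0.51  0.373] fov 70.64971550894958 [[0.39, 0.92, -0.0], [0.89, -0.37, 0.27], [0.25, -0.11, -0.96]]
  fixture 0.67 [ 78. 383.] 100 [0.42  0.059 0.02 ]
```

View pics/scene.png

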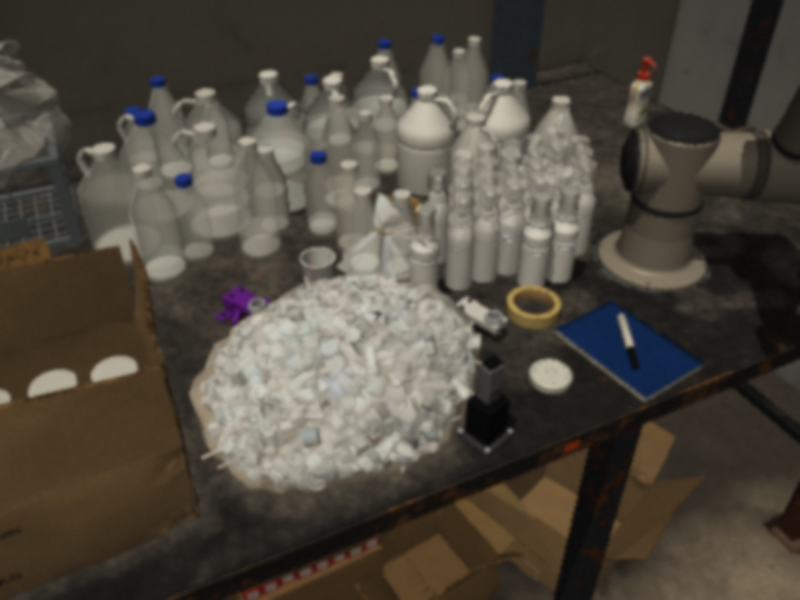

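View pics/top.png

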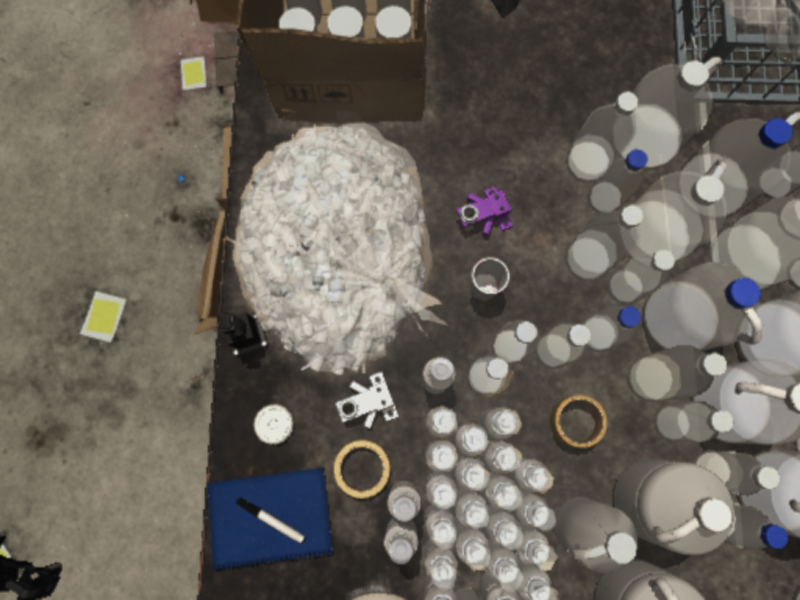

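The scene shows the stand with the gauge at (488,400), the lid at (550,375), the aluminium fixture at (483,315) and the purple decoy at (240,303). In the top view the aluminium fixture is at (367,400) with its mouth facing left towards the lid at (273,425). I'll move the wrist camera in for a closer look.

```bash
cat >> h.py <<'E'
from scipy.spatial.transform import Rotation as Ro
def Rd(yaw):  # tool down, tool y at angle yaw in world
    y=np.array([np.cos(yaw),np.sin(yaw),0]); z=np.array([0,0,-1.]); return np.c_[np.cross(y,z),y,z]
def plan(pos,yaw,n,frm=None):
    s=robot.read_state(); p0,R0=(s["tool_pos"],Ro.from_rotvec(s["tcp_rot"]).as_matrix()) if frm is None else (np.array(frm[0]),Rd(frm[1]))
    R1=Rd(yaw); w=Ro.from_matrix(R0.T@R1).as_rotvec()/n; d=(np.array(pos)-p0)/n
    print("tool shift total",np.round(R0.T@(d*n),4),"rot/row",np.round(w,4), "deg/row",np.degrees(np.linalg.norm(w)).round(2),"mm/row",1e3*np.linalg.norm(d).round(4))
    R=R0
    for i in range(n):
        print(*np.round(R.T@d,4),*np.round(w,4),end="; "); R=R@Ro.from_rotvec(w).as_matrix()
    print()
E
python3 -c "
from h import *
plan([.40,.15,.33],.2,12)"
```

```text
tool shift total [-0.3115 -0.2327 -0.0987] rot/row [ 0.     -0.      0.0813] deg/row 4.66 mm/row 33.4
-0.026 -0.0194 -0.0082 0.0 -0.0 0.0813; -0.0275 -0.0172 -0.0082 0.0 -0.0 0.0813; -0.0288 -0.0149 -0.0082 0.0 -0.0 0.0813; -0.0299 -0.0125 -0.0082 0.0 -0.0 0.0813; -0.0308 -0.0101 -0.0082 0.0 -0.0 0.0813; -0.0315 -0.0075 -0.0082 0.0 -0.0 0.0813; -0.032 -0.005 -0.0082 0.0 -0.0 0.0813; -0.0323 -0.0023 -0.0082 0.0 -0.0 0.0813; -0.0324 0.0003 -0.0082 0.0 -0.0 0.0813; -0.0323 0.0029 -0.0082 0.0 -0.0 0.0813; -0.0319 0.0055 -0.0082 0.0 -0.0 0.0813; -0.0314 0.0081 -0.0082 0.0 -0.0 0.0813;
```

Emit:
move_arm(steps="-0.026 -0.0194 -0.008 0 0 0 0.045; -0.026 -0.0194 -0.008 0 0 0 0.045; -0.026 -0.0194 -0.008 0 0 0 0.045; -0.026 -0.0194 -0.008 0 0 0 0.045; -0.026 -0.0194 -0.008 0 0 0 0.045; -0.026 -0.0194 -0.008 0 0 0 0.045; -0.026 -0.0194 -0.008 0 0 0 0.045; -0.026 -0.0194 -0.008 0 0 0 0.045; -0.026 -0.0194 -0.008 0 0 0 0.045; -0.026 -0.0194 -0.008 0 0 0 0.045; -0.026 -0.0194 -0.008 0 0 0 0.045; -0.026 -0.0194 -0.008 0 0 0 0.045; 0 0 0 0 0 0.122 0.045; 0 0 0 0 0 0.122 0.045; 0 0 0 0 0 0.122 0.045; 0 0 0 0 0 0.122 0.045; 0 0 0 0 0 0.122 0.045; 0 0 0 0 0 0.122 0.045; 0 0 0 0 0 0.122 0.045; 0 0 0 0 0 0.122 0.045")

```text
clock: 2.87
tool_pos: [0.4003, 0.1497, 0.3274]
tcp_rot: [1.996, 2.426, 0.0]
ft_force: [-0.4, 0.2, 0.4]
grip_width: 0.0448
gripper_force: 0.0
```

```bash
cat > b.py <<'E'
from h import *
s=robot.read_state(); print(s["clock"],np.round(s["tool_pos"],4),np.round(Ro.from_rotvec(s["tcp_rot"]).as_matrix(),3).tolist(),s["grip_width"],s["ft_force"])
p=robot.get_image("wrist")
print("campos",np.round(-np.array(p["R"]).T@p["t"],3))
for t,z in(("lid",.016),("fixture",.038),("bush_top",.048),("stand",.08),("gauge",.12),("gauge_grip",.15)):
    for m in robot.masks_of(t,p)[:2]: print(" ",t,round(m["p"],2),np.round(m["centre"]),m["pixels"].sum(), np.round(onz(p,m["centre"],z),4))
import sys; cv2.imwrite("pics/"+sys.argv[1],cv2.resize(p["image"],(800,600),interpolation=cv2.INTER_CUBIC))
import pickle; pickle.dump(p,open("last.pkl","wb"))
E
python3 b.py w1.png
```

```text
2.8667 [0.4003 0.1497 0.3274] [[-0.193, 0.981, 0.0], [0.981, 0.193, 0.0], [0.0, 0.0, -1.0]] 0.04480638696564931 [-0.36276183  0.16607479  0.39353769]
campos [0.387 0.217 0.47 ]
  lid 0.56 [262. 128.] 1473 [0.3946 0.2005 0.016 ]
  fixture 0.86 [265. 236.] 1794 [0.4348 0.0241 0.038 ]
  bush_top 0.95 [263. 232.] 1720 [0.43  0.035 0.048]
  stand 0.71 [364. 109.] 1560 [0.5262 0.2548 0.08  ]
  gauge 0.7 [398. 110.] 1199 [0.5542 0.2572 0.12  ]
  gauge_grip 0.56 [400. 108.] 1193 [0.5414 0.257  0.15  ]
```

View pics/w1.png

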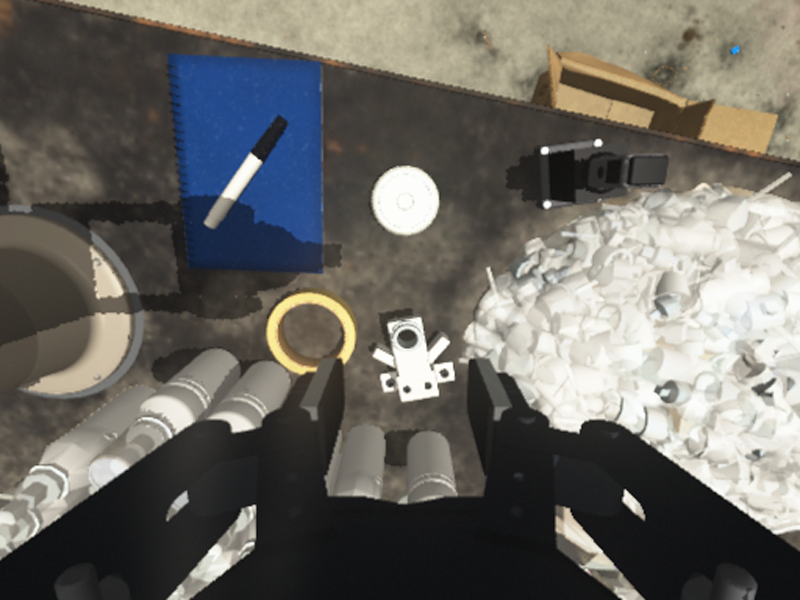

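The wrist view shows the lid at (405,200), the bush at (407,335), the fixture's pillar end at (415,390), the tape at (310,332) and the gauge in its stand at (600,170). I'll crop these for detail.

```bash
python3 -c "
from h import *; import pickle
p=pickle.load(open('last.pkl','rb')); im=p['image']
a=cv2.resize(im[195:260,235:295],(480,520),interpolation=cv2.INTER_CUBIC)
b=cv2.resize(im[80:145,335:435],(800,520),interpolation=cv2.INTER_CUBIC)[:, :]
b=cv2.resize(im[80:145,335:435],(500,325),interpolation=cv2.INTER_CUBIC)
c=np.zeros((520,800,3),np.uint8); c[:,:400]=cv2.resize(a,(400,433+87))[:520] if 0 else 0
c[:433,:400]=cv2.resize(a,(400,433)); b=cv2.resize(b,(400,260)); c[:260,400:]=b
cv2.imwrite('pics/crop1.png',c)"
```

```text
(no output)
```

View pics/crop1.png

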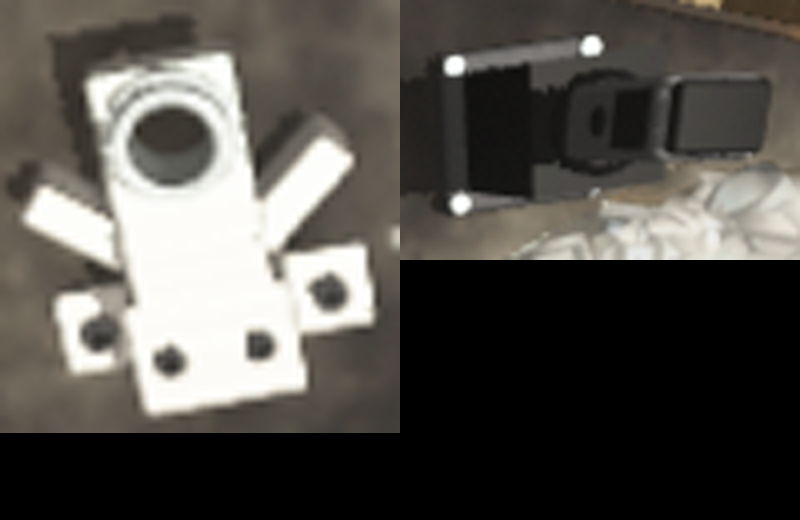

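```bash
cat > c.py <<'E'
from h import *; import pickle
p=pickle.load(open('last.pkl','rb'))
L=lambda u,v:(235+u/6.667-.0,195+v/6.667); Q=lambda u,v:(335+(u-400)/4,80+v/4)
g=lambda q,z:np.round(onz(p,q,z),4)[:2]
print("bush",g(L(172,143),.048))
def ang(a,b): d=b-a; return np.degrees(np.arctan2(d[1],d[0])).round(1),np.hypot(*d).round(4)
for a,b in (((88,88),(133,305)),((237,70),(272,285)),((88,82),(232,55)),((150,413),(305,388)),((170,360),(260,346))): print(g(L(*a),.038),g(L(*b),.038),ang(g(L(*a),.038),g(L(*b),.038)))
A=g(L(88,82),.038);B=g(L(232,55),.038);print("arm end mid",(A+B)/2)
s=[g(Q(*q),.01) for q in((455,65),(592,45),(460,204))];print("screws",s,"ctr",(s[1]+s[2])/2,ang(s[0],s[1]),ang(s[0],s[2]))
c=[g(Q(*q),.157) for q in((675,80),(770,77),(765,150),(672,155))];print("cap",c,"ctr",np.mean(c,0),ang(c[0],c[1]),ang(c[3],c[2]),ang(c[0],c[3]),ang(c[1],c[2]))
m=robot.masks_of("lid",robot.get_image("wrist"))[0]
(u,v),r=cv2.minEnclosingCircle(np.argwhere(m["pixels"])[:,::-1].astype(np.float32)); print("lid",g((u,v),.012),r,g((405*.64,200*.64),.016))
E
python3 c.py
```

```text
bush [0.4205 0.0611]
[0.3976 0.0678] [0.42   0.0111] (np.float64(-68.4), np.float64(0.061))
[0.4336 0.0797] [0.4545 0.0237] (np.float64(-69.5), np.float64(0.0598))
[0.3973 0.0694] [0.4316 0.0834] (np.float64(22.2), np.float64(0.037))
[ 0.4304 -0.019 ] [ 0.4693 -0.0038] (np.float64(21.3), np.float64(0.0418))
[ 0.4326 -0.0026] [0.4551 0.0059] (np.float64(20.7), np.float64(0.0241))
arm end mid [0.41445 0.0764 ]
screws [array([0.5221, 0.2752]), array([0.5736, 0.2929]), array([0.5394, 0.2233])] ctr [0.5565 0.2581] (np.float64(19.0), np.float64(0.0545)) (np.float64(-71.6), np.float64(0.0547))
cap [array([0.5392, 0.2645]), array([0.5644, 0.2702]), array([0.5699, 0.2517]), array([0.545 , 0.2455])] ctr [0.554625 0.257975] (np.float64(12.7), np.float64(0.0258)) (np.float64(14.0), np.float64(0.0257)) (np.float64(-73.0), np.float64(0.0199)) (np.float64(-73.4), np.float64(0.0193))
lid [0.3912 0.1999] 22.366575241088867 [0.3908 0.1995]
```

```bash
python3 -c "
from h import *; import pickle
p=pickle.load(open('last.pkl','rb'))
print('tape',onz(p,(310*.64,332*.64),.048))
R0=Rd(.194);s=robot.read_state();print(R0.T@(np.array([.3695,.2557,.06])-s['tool_pos']), .367-Ro.from_rotvec(s['tcp_rot']).as_matrix()[1,1])
R=Rd(.367);a=np.array([.3695,.2557,0]);b=np.array([.3774,.2352,0]);c=np.array([.4071,.0959,0]);print(R.T@(b-a),R.T@(c-b))"
```

```text
tape [0.31794525 0.0481775  0.048     ]
[ 0.10991962 -0.00987027  0.26731402] 0.16703610525738288
[-2.19695168e-02  1.81782084e-05  0.00000000e+00] [-0.14068059 -0.02226097  0.        ]
```

Emit:
move_arm(steps="0.01375 -0.00125 0.0334 0 0 0 0.045; 0.01375 -0.00125 0.0334 0 0 0 0.045; 0.01375 -0.00125 0.0334 0 0 0 0.045; 0.01375 -0.00125 0.0334 0 0 0 0.045; 0.01375 -0.00125 0.0334 0 0 0 0.045; 0.01375 -0.00125 0.0334 0 0 0 0.045; 0.01375 -0.00125 0.0334 0 0 0 0.045; 0.01375 -0.00125 0.0334 0 0 0 0.045; 0 0 0 0 0 -0.0577 0.045; 0 0 0 0 0 -0.0577 0.045; 0 0 0 0 0 -0.0577 0.045; 0 0 0 0 0 0 0.045")

```text
clock: 4.32
tool_pos: [0.3687, 0.2557, 0.0598]
tcp_rot: [-1.767, -2.597, 0.001]
ft_force: [1.0, 0.2, 0.1]
grip_width: 0.0453
gripper_force: 0.0
```

```bash
python3 b.py w2.png
```

```text
4.3167 [0.3687 0.2557 0.0598] [[-0.367, 0.93, -0.0], [0.93, 0.367, -0.0], [0.0, -0.0, -1.0]] 0.045275201968423794 [0.95222165 0.24253582 0.06040574]
campos [0.344 0.32  0.203]
  lid 0.65 [260. 279.] 5707 [0.3893 0.2054 0.016 ]
  stand 0.74 [479. 286.] 6103 [0.4812 0.2824 0.08  ]
```

View pics/w2.png

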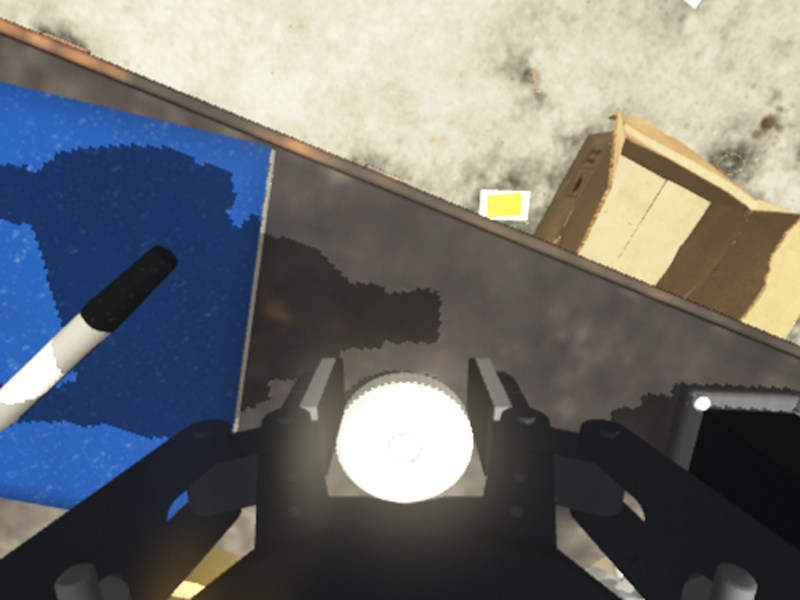

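The lid's ring at (405,450) is centred between the fingers at (320,390) and (490,390). I'll lower the fingers behind it and push.

Emit:
move_arm(steps="0 0 0.014 0 0 0 0.045; 0 0 0.014 0 0 0 0.045; 0 0 0.014 0 0 0 0.045; 0 0 0.014 0 0 0 0.045; 0 0 0 0 0 0 0.045; -0.005 0 0 0 0 0 0.045; -0.005 0 0 0 0 0 0.045; -0.005 0 0 0 0 0 0.045; -0.005 0 0 0 0 0 0.045; -0.005 0 0 0 0 0 0.045; 0 0 0 0 0 0 0.045")

```text
clock: 5.58
tool_pos: [0.3785, 0.2315, 0.0045]
tcp_rot: [1.772, 2.593, 0.001]
ft_force: [-0.2, -0.4, -0.1]
grip_width: 0.0449
gripper_force: 0.0
```

Emit:
move_arm(steps="-0.006 -0.001 0 0 0 0 0.045; -0.006 -0.001 0 0 0 0 0.045; -0.006 -0.001 0 0 0 0 0.045; -0.006 -0.001 0 0 0 0 0.045; -0.006 -0.001 0 0 0 0 0.045; -0.006 -0.001 0 0 0 0 0.045; -0.006 -0.001 0 0 0 0 0.045; -0.006 -0.001 0 0 0 0 0.045; -0.006 -0.001 0 0 0 0 0.045; -0.006 -0.001 0 0 0 0 0.045; -0.006 -0.001 0 0 0 0 0.045; -0.006 -0.001 0 0 0 0 0.045; -0.006 -0.001 0 0 0 0 0.045; -0.006 -0.001 0 0 0 0 0.045; -0.006 -0.001 0 0 0 0 0.045; -0.006 -0.001 0 0 0 0 0.045; -0.006 -0.001 0 0 0 0 0.045; -0.006 -0.001 0 0 0 0 0.045; 0 0 0 0 0 0 0.045")

```text
clock: 7.17
tool_pos: [0.4007, 0.1242, 0.0041]
tcp_rot: [1.772, 2.594, -0.0]
ft_force: [1.3, -0.4, 0.2]
grip_width: 0.0449
gripper_force: 0.0
```

```bash
python3 b.py w3.png; python3 -c "
from h import *
s=robot.read_state();print(Rd(.367).T@(np.array([.4071,.0959,.004])-s['tool_pos']))"
```

```text
7.1667 [0.4007 0.1242 0.0041] [[-0.364, 0.932, -0.0], [0.932, 0.364, -0.0], [-0.0, -0.0, -1.0]] 0.0448767764358318 [ 1.25954438 -0.36567705  0.16939368]
campos [0.376 0.188 0.147]
  lid 0.69 [260. 284.] 6372 [0.4085 0.1051 0.016 ]
[-2.99152931e-02 -4.26642996e-03  6.27991809e-05]
```

View pics/w3.png

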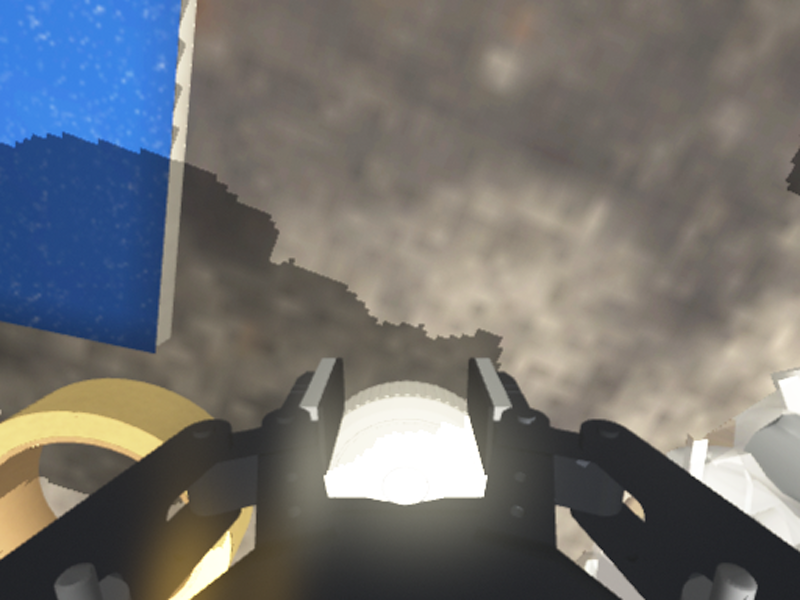

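Emit:
move_arm(steps="-0.004 -0.0006 0 0 0 0 0.045; -0.004 -0.0006 0 0 0 0 0.045; -0.004 -0.0006 0 0 0 0 0.045; -0.004 -0.0006 0 0 0 0 0.045; -0.004 -0.0006 0 0 0 0 0.045; -0.004 -0.0006 0 0 0 0 0.045; -0.002 -0.0006 0 0 0 0 0.045; 0 0 0 0 0 0 0.045; 0 0 0 0 0 0 0.045")

```text
clock: 8.27
tool_pos: [0.406, 0.0992, 0.0041]
tcp_rot: [1.771, 2.595, 0.0]
ft_force: [0.4, 0.2, -0.1]
grip_width: 0.0447
gripper_force: 0.0
```

Emit:
move_arm(steps="-0.001 0 0 0 0 0 0.045; -0.001 0 0 0 0 0 0.045; 0 0 0 0 0 0 0.045")

```text
clock: 8.52
tool_pos: [0.4067, 0.0976, 0.0041]
tcp_rot: [-1.771, -2.595, -0.0]
ft_force: [0.0, 1.0, -0.4]
grip_width: 0.045
gripper_force: 0.2
```

Emit:
move_arm(steps="-0.001 0 0 0 0 0 0.045; -0.001 0 0 0 0 0 0.045; 0 0 0 0 0 0 0.045")

```text
clock: 8.77
tool_pos: [0.4066, 0.0962, 0.004]
tcp_rot: [-1.77, -2.593, 0.001]
ft_force: [-1.8, 6.2, 2.1]
grip_width: 0.0445
gripper_force: 2.9
```

Emit:
move_arm(steps="-0.0007 0 0 0 0 0 0.045; -0.0007 0 0 0 0 0 0.045; 0 0 0 0 0 0 0.045; 0 0 0 0 0 0 0.045")

```text
clock: 9.1
tool_pos: [0.4063, 0.0954, 0.0039]
tcp_rot: [-1.769, -2.592, 0.001]
ft_force: [-4.3, 10.7, 3.1]
grip_width: 0.0449
gripper_force: 4.9
```

Emit:
move_arm(steps="-0.001 0 0 0 0 0 0.045; -0.001 0 0 0 0 0 0.045; 0 0 0 0 0 0 0.045; 0 0 0 0 0 0 0.045")

```text
clock: 9.43
tool_pos: [0.406, 0.0943, 0.0038]
tcp_rot: [-1.768, -2.591, 0.002]
ft_force: [-7.3, 16.2, 5.4]
grip_width: 0.0451
gripper_force: 8.3
```

Emit:
move_arm(steps="0.003 0 0 0 0 0 0.045; 0.007 0 0 0 0 0 0.045; 0.01 0 0 0 0 0 0.045; 0.01 0 0 0 0 0 0.045; 0.01 0 0 0 0 0 0.045; 0 0 -0.035 0 0 0 0.045; 0 0 -0.035 0 0 0 0.06; 0 0 -0.035 0 0 0 0.085; 0 0 -0.035 0 0 0 0.085; 0 0 -0.035 0 0 0 0.085; 0 0 -0.035 0 0 0 0.085; 0 0 -0.01 0 0 0 0.085; 0 0 0 0 0 0 0.085; 0 0 0 0 0 0 0.085")

```text
clock: 10.6
tool_pos: [0.3938, 0.1302, 0.224]
tcp_rot: [1.77, 2.595, 0.001]
ft_force: [-0.5, 0.3, -0.2]
grip_width: 0.0848
gripper_force: 0.0
```

```bash
python3 b.py w4.png; python3 -c "
from h import *; import pickle
p=pickle.load(open('last.pkl','rb')); im=p['image']
q=proj(p,[[.4205,.061,.048],[.5565,.258,.1]]); print(q)
u,v=q[0].astype(int); a=im[v-45:v+45,u-35:u+35]; c=np.zeros((514,800,3),np.uint8); c[:,:400]=cv2.resize(a,(400,514),interpolation=cv2.INTER_CUBIC)
u,v=q[1].astype(int); v=max(v,40);u=min(u,462);b=im[v-40:v+40,u-50:u+50]; c[:320,400:]=cv2.resize(b,(400,320),interpolation=cv2.INTER_CUBIC); print(u,v)
cv2.imwrite('pics/crop2.png',c)"
```

```text
10.6 [0.3938 0.1302 0.224 ] [[-0.365, 0.931, 0.001], [0.931, 0.365, 0.0], [-0.0, 0.001, -1.0]] 0.08479978202504973 [-0.48446626  0.33717723 -0.23486768]
campos [0.369 0.194 0.367]
  lid 0.64 [263. 213.] 1143 [0.42   0.0777 0.016 ]
  lid 0.41 [419. 119.] 3172 [0.5561 0.2636 0.016 ]
  fixture 0.95 [259. 254.] 2715 [0.4336 0.0289 0.038 ]
  bush_top 0.57 [256. 254.] 2706 [0.4278 0.0322 0.048 ]
  stand 0.73 [418. 121.] 3167 [0.5211 0.2491 0.08  ]
  gauge 0.59 [472. 126.] 2351 [0.5472 0.2555 0.12  ]
  gauge 0.5 [258. 250.] 2898 [0.4145 0.073  0.12  ]
  gauge_grip 0.9 [474. 124.] 2396 [0.526  0.2492 0.15  ]
[[258.91411133 232.91860974]
 [466.34508316 126.15695675]]
462 126
```

View pics/crop2.png

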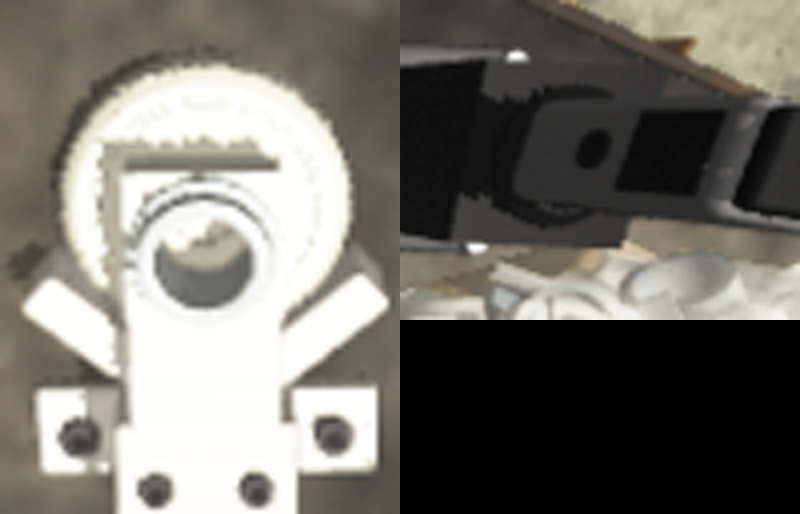

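```bash
python3 -c "
from h import *; import pickle
p=pickle.load(open('last.pkl','rb'))
print('bush',onz(p,(223+204/5.714,187+251/5.714),.048),'lid',onz(p,(223+207/5.714,187+210/5.714),.014))
s=robot.read_state();R=Ro.from_rotvec(s['tcp_rot']).as_matrix();print(R.T@(np.array([.571,.21,.31])-s['tool_pos']))"
```

```text
bush [0.41924774 0.06346367 0.048     ] lid [0.42138868 0.05990188 0.014     ]
[ 0.01022328  0.19414258 -0.08714084]
```

Emit:
move_arm(steps="0 0 -0.029 0 0 0 0.055; 0 0 -0.029 0 0 0 0.055; 0 0 -0.029 0 0 0 0.055; 0.0015 0.0277 0 0 0 0 0.055; 0.0015 0.0277 0 0 0 0 0.055; 0.0015 0.0277 0 0 0 0 0.055; 0.0015 0.0277 0 0 0 0 0.055; 0.0015 0.0277 0 0 0 0 0.055; 0.0015 0.0277 0 0 0 0 0.055; 0.0015 0.0277 0 0 0 0 0.055; 0 0 0 0 0 0.05 0.055; 0 0 0 0 0 0.05 0.055; 0 0 0 0 0 0 0.055")

```text
clock: 12.03
tool_pos: [0.5711, 0.2103, 0.3096]
tcp_rot: [-1.9, -2.5, 0.003]
ft_force: [-0.2, 0.5, -0.2]
grip_width: 0.0548
gripper_force: 0.0
```

```bash
python3 b.py w5.png; python3 -c "
from h import *; import pickle
p=pickle.load(open('last.pkl','rb')); im=p['image']
q=proj(p,[[.5556,.258,.12]]); print(q)
u,v=q[0].astype(int); v=max(v,60); print(u-80,v-60); b=im[v-60:v+60,u-80:u+80]
b=cv2.resize(b,(800,600),interpolation=cv2.INTER_CUBIC); b=cv2.convertScaleAbs(b,alpha=2,beta=10)
cv2.imwrite('pics/crop3.png',b)"
```

```text
12.0333 [0.5711 0.2103 0.3096] [[-0.268, 0.963, -0.002], [0.963, 0.268, -0.0], [0.0, -0.002, -1.0]] 0.0547824640708538 [-0.23677837  0.50014338 -0.20126114]
campos [0.553 0.277 0.452]
  lid 0.62 [164. 208.] 822 [0.4353 0.089  0.016 ]
  fixture 0.87 [154. 242.] 1716 [0.4355 0.0336 0.038 ]
  bush_top 0.71 [148. 240.] 1725 [0.4298 0.0403 0.048 ]
  stand 0.86 [262. 115.] 983 [0.5549 0.2785 0.08  ]
  gauge 0.88 [256. 135.] 666 [0.5541 0.2548 0.12  ]
  gauge_grip 0.77 [256. 134.] 682 [0.5544 0.2584 0.15  ]
  gauge_grip 0.52 [156. 240.] 1817 [0.4697 0.103  0.15  ]
[[257.66711272 132.62561869]]
177 72
```

View pics/crop3.png

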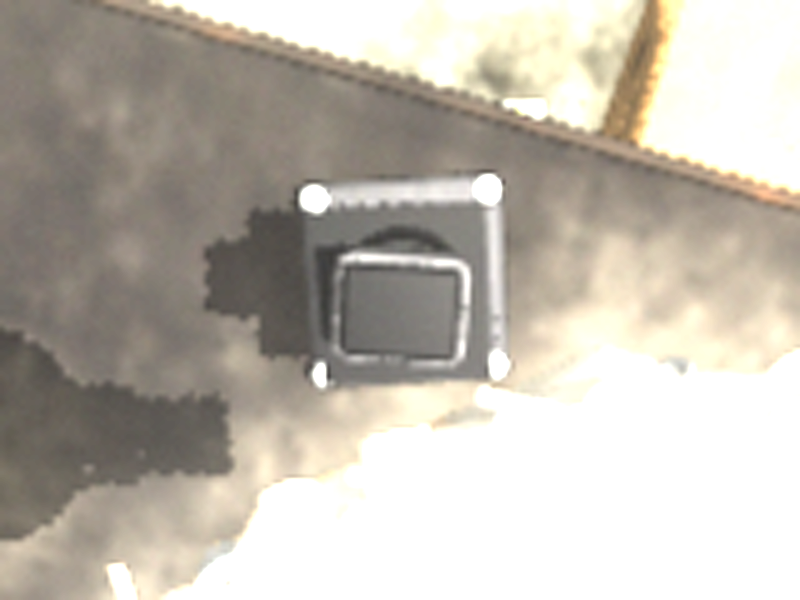

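The crop shows the gauge cap centred at about (401,310), turned about 3° from the tool. The bag edge lies at v>350, so there is room for the fingers on the left and right of the grip.

```bash
python3 -c "
from h import *; import pickle
p=pickle.load(open('last.pkl','rb'))
g=lambda u,v,z:onz(p,(177+u/5,72+v/5),z)
c=np.mean([g(400,311,.157),g(402,308,.153)],0);print(c)
for a,b in(((345,254),(465,261)),((335,358),(462,365)),((343,265),(460,270))):
  d=g(*b,.153)-g(*a,.153);print(np.degrees(np.arctan2(d[1],d[0])),np.linalg.norm(d))
print('stand',np.mean([g(315,198,.01),g(488,188,.01),g(498,365,.01),g(320,376,.01)],0))
s=robot.read_state();R=Ro.from_rotvec(s['tcp_rot']).as_matrix();c[2]=.101;print(R.T@(c-s['tool_pos']),np.degrees(np.arctan2(R[1,1],R[0,1])))"
```

```text
[0.55521117 0.25853624 0.155     ]
12.253226705104456 0.025717046499930347
12.376919167959635 0.027779352062156135
13.112722789762266 0.02510497029668556
stand [0.55536184 0.25794243 0.01      ]
[ 0.05080736 -0.0019309   0.21037301] 15.673770546957538
```

Emit:
move_arm(steps="0.0254 -0.001 0 0 0 0 0.055; 0.0254 -0.001 0 0 0 0.055 0.055; 0 0 0.03 0 0 0 0.055; 0 0 0.03 0 0 0 0.055; 0 0 0.03 0 0 0 0.055; 0 0 0.02 0 0 0 0.055; 0 0 0.02 0 0 0 0.055; 0 0 0.02 0 0 0 0.055; 0 0 0.02 0 0 0 0.055; 0 0 0.02 0 0 0 0.055; 0 0 0.02 0 0 0 0.055; 0 0 0.01 0 0 0 0.055; 0 0 0 0 0 0 0.055")

```text
clock: 13.47
tool_pos: [0.5538, 0.2581, 0.0888]
tcp_rot: [-1.965, -2.448, 0.006]
ft_force: [-0.3, -0.1, -0.4]
grip_width: 0.0549
gripper_force: 0.0
```

```bash
python3 b.py w6.png
```

```text
13.4667 [0.5538 0.2581 0.0888] [[-0.217, 0.976, -0.004], [0.976, 0.217, -0.001], [-0.0, -0.004, -1.0]] 0.05487993617783878 [-0.2504495  -0.10328768 -0.3965925 ]
campos [0.54  0.325 0.232]
  fixture 0.91 [124. 375.] 415 [0.4666 0.0748 0.038 ]
  fixture 0.52 [260. 272.] 7532 [0.5654 0.2066 0.038 ]
  bush_top 0.88 [121. 375.] 398 [0.4678 0.0865 0.048 ]
  bush_top 0.5 [120. 360.] 342 [0.4657 0.1036 0.048 ]
  stand 0.67 [262. 193.] 4837 [0.5496 0.2838 0.08  ]
  stand 0.34 [128. 374.] 446 [0.4849 0.1305 0.08  ]
  gauge 0.62 [258. 272.] 7442 [0.5537 0.2572 0.12  ]
  gauge_grip 0.83 [260. 272.] 7577 [0.5506 0.2756 0.15  ]
```

View pics/w6.png

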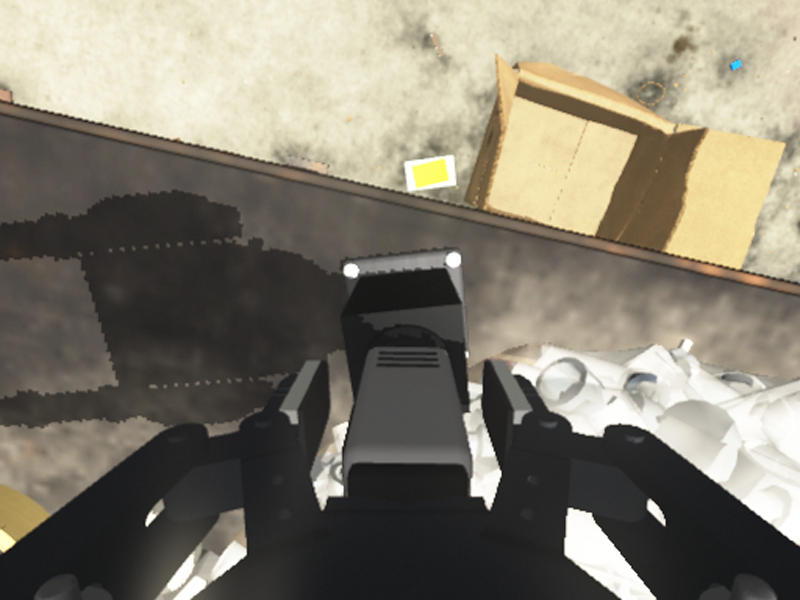

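The grip at (408,420) sits between the fingers at (310,410) and (500,410). I'm 12 mm too low, so I'll raise, remove the small tilt, and close.

Emit:
move_arm(steps="0 0 -0.006 -0.002 0 0 0.055; 0 0 -0.006 -0.002 0 0 0.055; 0 0 0 0 0 0 0.055; 0 0 0 0 0 0 0.02; 0 0 0 0 0 0 0.02; 0 0 0 0 0 0 0.02; 0 0 0 0 0 0 0.02; 0 0 0 0 0 0 0.02; 0 0 0 0 0 0 0.02; 0 0 0 0 0 0 0.02; 0 0 0 0 0 0 0.02")

```text
clock: 14.73
tool_pos: [0.5552, 0.2586, 0.1034]
tcp_rot: [1.965, 2.448, 0.005]
ft_force: [-2.0, -0.4, 5.7]
grip_width: 0.0296
gripper_force: 59.6
```

```bash
python3 -c "
from h import *
s=robot.read_state();print(s['tool_pos'],Ro.from_rotvec(s['tcp_rot']).as_matrix().round(4),s['ft_force'],s['moment'],s['grip_width'],s['gripper_force'])"
```

```text
[0.55520193 0.25858608 0.10338429] [[-2.163e-01  9.763e-01  4.000e-03]
 [ 9.763e-01  2.163e-01  9.000e-04]
 [ 0.000e+00  4.100e-03 -1.000e+00]] [-1.97627475 -0.39203688  5.71775821] [-0.10336564  0.36766243 -0.00261566] 0.029556534662353407 59.584418535232544
```

Emit:
move_arm(steps="0 0 -0.005 0 0 0 0.02; 0 0 -0.005 0 0 0 0.02; 0 0 -0.015 0 0 0 0.02; 0 0 -0.015 0 0 0 0.02; 0 0 -0.015 0 0 0 0.02; 0 0 -0.015 0 0 0 0.02; 0 0 -0.02 0 0 0 0.02; 0 0 -0.025 0 0 0 0.02; 0 0 -0.025 0 0 0 0.02; 0 0 -0.025 0 0 0 0.02; 0 0 -0.025 0 0 0 0.02; 0 0 -0.025 0 0 0 0.02; 0 0 -0.025 0 0 0 0.02; 0 0 0 0 0 0 0.02; 0 0 0 0 0 0 0.02; 0 0 0 0 0 0 0.02")

```text
clock: 16.07
tool_pos: [0.5539, 0.2582, 0.342]
tcp_rot: [1.966, 2.449, 0.003]
ft_force: [0.2, 0.3, -1.8]
grip_width: 0.0293
gripper_force: 59.4
```

```bash
python3 -c "
from h import *
s=robot.read_state();R=Ro.from_rotvec(s['tcp_rot']).as_matrix();print(s['tool_pos'],R.round(4),s['ft_force'],s['moment'],s['grip_width'],s['gripper_force'])
print(R.T@(np.array([.4207,.0607,.22])-s['tool_pos']))"
```

```text
[0.55392173 0.25824977 0.34195678] [[-2.164e-01  9.763e-01  2.200e-03]
 [ 9.763e-01  2.164e-01  4.000e-04]
 [-1.000e-04  2.200e-03 -1.000e+00]] [ 0.1961312   0.30091902 -1.80982443] [0.04522024 0.0133844  0.04078148] 0.02930894535620771 59.437100887298584
[-0.16403278 -0.17307425  0.12159749]
```

Emit:
move_arm(steps="-0.01 -0.01 0 0.002 0 0 0.02; -0.018 -0.019 0 0 0 0 0.02; -0.018 -0.019 0 0 0 0 0.02; -0.018 -0.019 0 0 0 0 0.02; -0.018 -0.019 0 0 0 0 0.02; -0.018 -0.019 0 0 0 0 0.02; -0.018 -0.019 0 0 0 0 0.02; -0.018 -0.019 0 0 0 0 0.02; -0.018 -0.019 0 0 0 0 0.02; -0.01 -0.011 0 0 0 0 0.02; 0 0 0.03 0 0 0 0.02; 0 0 0.03 0 0 0 0.02; 0 0 0.03 0 0 0 0.02; 0 0 0.03 0 0 0 0.02; 0 0 0.03 0 0 0 0.02; 0 0 0.02 0 0 0 0.02; 0 0 0.01 0 0 0 0.02; 0 0 0 0 0 0 0.02; 0 0 0 0 0 0 0.02")

```text
clock: 17.65
tool_pos: [0.4202, 0.061, 0.1617]
tcp_rot: [-1.966, -2.449, 0.0]
ft_force: [-0.4, -0.7, -1.0]
grip_width: 0.0295
gripper_force: 59.6
```

```bash
cat > d.py <<'E'
from h import *; import pickle,sys
s=robot.read_state();R=Ro.from_rotvec(s['tcp_rot']).as_matrix();print(s['clock'],s['tool_pos'],R.round(4).tolist(),s['ft_force'],s['moment'])
P={n:robot.get_image(n) for n in("scene","top","wrist")}; pickle.dump(P,open("P.pkl","wb"))
c=np.zeros((400,800,3),np.uint8)
for i,n in enumerate(("scene","wrist")):
    p=P[n]; u,v=proj(p,[.4207,.0607,.055])[0].round().astype(int); h=[32,70][i]
    u=min(max(u,h),512-h); v=min(max(v,h),384-h); print(n,u-h,v-h,400/(2*h),proj(p,[.4207,.0607,.048]),proj(p,s['tool_pos']+R@[0,0,.0773]))
    c[:,400*i:400*i+400]=cv2.resize(p["image"][v-h:v+h,u-h:u+h],(400,400),interpolation=cv2.INTER_CUBIC)
cv2.imwrite("pics/"+sys.argv[1],c)
E
python3 d.py d1.png
```

```text
17.65 [0.42023073 0.0609656  0.16173717] [[-0.2164, 0.9763, -0.0012], [0.9763, 0.2164, 0.0006], [0.0009, -0.001, -1.0]] [-0.39051535 -0.70605276 -1.03673354] [-0.05245248 -0.00880115  0.02485444]
scene 283 168 6.25 [[315.22254628 201.70375061]] [[316.51698665 191.33693668]]
wrist 188 121 2.857142857142857 [[258.03703522 189.06134034]] [[257.40921993 199.55753632]]
```

View pics/d1.png

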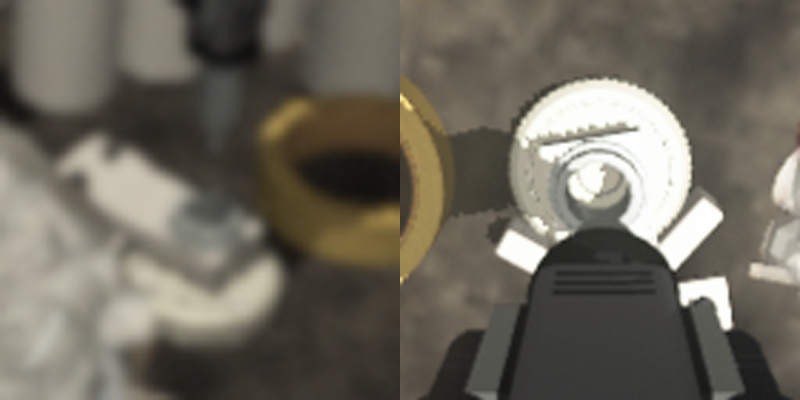

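The scene crop shows the gauge pin at (215,140) above the bush at (205,215). The wrist crop shows the pin at (604,212) lined up with the bush at (599,180) to within about 1–2 mm. The lid sits home against both cheeks. From here I'll lower by feel.

Emit:
move_arm(steps="0 0 0.01 0 0 0 0.02; 0 0 0.01 0 0 0 0.02; 0 0 0.01 0 0 0 0.02; 0 0 0.005 0 0 0 0.02; 0 0 0.005 0 0 0 0.02; 0 0 0.005 0 0 0 0.02; 0 0 0.005 0 0 0 0.02; 0 0 0 0 0 0 0.02; 0 0 0 0 0 0 0.02")

```text
clock: 18.55
tool_pos: [0.4213, 0.0609, 0.1127]
tcp_rot: [1.966, 2.449, 0.002]
ft_force: [0.3, 0.3, -1.3]
grip_width: 0.0289
gripper_force: 59.6
```

Emit:
move_arm(steps="0 0 0.002 0 0 0 0.02; 0 0 0.002 0 0 0 0.02; 0 0 0.002 0 0 0 0.02; 0 0 0.002 0 0 0 0.02; 0 0 0.002 0 0 0 0.02; 0 0 0 0 0 0 0.02; 0 0 0 0 0 0 0.02")

```text
clock: 19.13
tool_pos: [0.4213, 0.061, 0.1026]
tcp_rot: [1.966, 2.449, 0.002]
ft_force: [-1.3, 0.4, -1.6]
grip_width: 0.0295
gripper_force: 59.6
```

```bash
cat > e.py <<'E'
from h import *
f=[]
for _ in range(4):
    s=robot.read_state(); f.append(np.r_[s['ft_force'],s['moment']]); robot.get_image("top")
s=robot.read_state();R=Ro.from_rotvec(s['tcp_rot']).as_matrix();print(s['clock'],s['tool_pos'].round(4),R[:,2].round(4),np.mean(f,0).round(2),np.std(f,0).round(2),"tool F",(R.T@np.mean(f,0)[:3]).round(2))
E
python3 e.py
```

```text
19.3333 [0.4214 0.061  0.1028] [ 2.2e-03  5.0e-04 -1.0e+00] [-0.23 -0.2  -1.52 -0.01  0.02  0.02] [0.69 0.52 0.21 0.03 0.03 0.03] tool F [-0.14 -0.27  1.52]
```

Emit:
move_arm(steps="0 0 0.002 0 0 0 0.02; 0 0 0.002 0 0 0 0.02; 0 0 0.001 0.002 0 0 0.02; 0 0 0 0 0 0 0.02; 0 0 0 0 0 0 0.02")

```text
clock: 19.75
tool_pos: [0.4213, 0.061, 0.0976]
tcp_rot: [-1.966, -2.45, 0.0]
ft_force: [0.4, -0.2, -1.1]
grip_width: 0.0296
gripper_force: 59.6
```

```bash
python3 e.py
```

```text
19.95 [0.4214 0.061  0.0978] [ 1.e-04  1.e-04 -1.e+00] [ 0.09  0.15 -1.24  0.01 -0.01  0.  ] [0.56 0.47 0.33 0.05 0.02 0.06] tool F [0.13 0.12 1.24]
```

Emit:
move_arm(steps="0 0 0.001 0 0 0 0.02; 0 0 0.001 0 0 0 0.02; 0 0 0 0 0 0 0.02; 0 0 0 0 0 0 0.02")

```text
clock: 20.28
tool_pos: [0.4213, 0.061, 0.0957]
tcp_rot: [-1.966, -2.45, -0.0]
ft_force: [-0.1, 0.7, -2.1]
grip_width: 0.0296
gripper_force: 59.6
```

```bash
python3 e.py
```

```text
20.4833 [0.4213 0.061  0.0957] [ 0.e+00  1.e-04 -1.e+00] [ 0.04 -0.19 -1.43 -0.03 -0.02  0.02] [0.57 0.58 0.41 0.01 0.02 0.01] tool F [-0.19 -0.    1.43]
```

Emit:
move_arm(steps="0 0 0.001 0 0 0 0.02; 0 0 0.001 0 0 0 0.02; 0 0 0 0 0 0 0.02; 0 0 0 0 0 0 0.02")

```text
clock: 20.82
tool_pos: [0.4215, 0.061, 0.0938]
tcp_rot: [1.966, 2.45, 0.0]
ft_force: [-0.7, 1.1, 1.4]
grip_width: 0.0294
gripper_force: 59.8
```

```bash
python3 e.py
```

```text
21.0167 [0.4214 0.061  0.0938] [ 3.e-04  1.e-04 -1.e+00] [-0.25  0.18  1.38 -0.01  0.08 -0.01] [0.29 0.67 0.32 0.04 0.01 0.01] tool F [ 0.23 -0.21 -1.38]
```

Emit:
move_arm(steps="0 0 0.001 0 0 0 0.02; 0 0 0.001 0 0 0 0.02; 0 0 0.001 0 0 0 0.02; 0 0 0.0005 0 0 0 0.02; 0 0 0 0 0 0 0.02; 0 0 0 0 0 0 0.02")

```text
clock: 21.52
tool_pos: [0.4215, 0.061, 0.0903]
tcp_rot: [1.966, 2.45, 0.0]
ft_force: [0.0, -0.3, 4.6]
grip_width: 0.0292
gripper_force: 59.9
```

```bash
python3 e.py; python3 e.py
```

```text
21.7167 [0.4215 0.061  0.0903] [ 4.e-04  1.e-04 -1.e+00] [-0.01  0.06  3.42 -0.04  0.04 -0.01] [0.26 0.38 0.78 0.02 0.02 0.04] tool F [ 0.06  0.   -3.42]
21.9167 [0.4214 0.061  0.0903] [ 2.e-04  1.e-04 -1.e+00] [ 0.19 -0.44  3.47 -0.02 -0.02 -0.01] [0.31 0.82 0.33 0.01 0.04 0.03] tool F [-0.46  0.09 -3.47]
```

```bash
python3 -c "
from rig import robot
print(robot.sign_off())"
```

```text
the job is handed in; nothing more can be done
None
```

I slid the lid fully home into the vee and lowered the gauge upright through the bush onto the ring, where it is still held with its tip about half-way in (roughly 5 mm, about 4.8 N); the job was handed in at about 22 s, and the sign-off returned no verdict.

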